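# Move the charged battery pack from its cradle to the reverb pedal

### The arm

A 7-joint arm with a two-finger parallel gripper is mounted at the origin on the work surface. World frame = base frame: x ahead of the robot, y to its left, z up, the work surface at z = 0. Lengths are in m, angles in degrees, forces in N, time in s.
With the tool pointing down it reaches from about 0.425 to 1.025 m from the base axis. Payload 3.6 kg.
Tool frame: the origin (TCP) lies at the very end of the fingers, on their centre line; the grasp point (between the pads) lies 19 mm behind it; y points along the fingers, z is the direction in which the jaws open and shut, and the axes are right-handed (so a half turn about y gives the same grasp; the last joint's range is limited). The gripper opens to 85 mm and grips with 20 to 120 N. Pads are 22 mm wide; open, the fingers measure 114 mm over their backs; the gripper's body (76 mm by 85 mm) begins 54 mm behind the grasp point. The pads swing forward as they close: fully open they stand 13 mm farther back than shut.
Start: joints at [-75.946, 33.873, 2.773, 92.16, -1.908, 54.013, -1.931], TCP at [0.241, 0.684, 0.231] pointing down, gripper open.
Joint ranges: [-153.93, 153.93], [-27.13, 128.08], [-72.61, 78.16], [10.71, 143.7], [-87.88, 267.88], [4.46, 118.87], [-176.78, 176.78]. Speed limits (degrees/s): [147.25, 147.25, 180, 180, 180, 180, 180].

### API

Orientations are given as [roll, pitch, yaw] about the fixed x, y, z axes, in that order (R = Rz(yaw) Ry(pitch) Rx(roll)).
In Python, from station import env, move_gripper, kin, optics, ticket, status gives the robot as it stands. Calls block until the motion is done:
- env.goto(position, orientation): joint-space move of the TCP to a pose.
- env.movel(position, feed=0.15, rot=None, threshold=None): straight line of the TCP; rot=None keeps the orientation; feed is the mean speed in m/s. With threshold (N) it stops when the force on the tool has changed by that much, and returns True; else False.
- env.movej(angles): joint-space move.
- move_gripper(opening, newtons=None): finger opening in m; newtons is the grip in N (None keeps the last); returns when the fingers have stopped.
- env.hold(seconds).
- kin.ik(position, orientation): joint angles nearest the present ones, or None.
- optics.grab_frame(name): name is "scene" or "top" or "wrist"; returns the picture (384x512x3 uint8, blue, green, red); there is no depth.
- optics.get_calibration(name): a dict with "intrinsics" (3x3 intrinsics, pixels), "k1" (the pictures are not rectified: a ray, as slopes to the right and down, at radius r is drawn at 1 + k1 r^2 times it, then the intrinsics apply), "rvec" (rotation vector, rad) and "tvec" (3), from world to camera coordinates, as OpenCV has them. Camera axes: x right, y down, z forward; pixel columns grow to the right and rows downward; lengths in m; the calibration is good to about 2 mm. A picture is of the moment at which its call begins: read the wrist's pose just before it. get_calibration takes no time and is no camera call; for the wrist camera it gives the pose at the moment of the call.
A pose or a line that the arm cannot do raises env.MotionError and nothing moves.
- ticket.close_job(): hands the job in, once; it reports no verdict.
Readings, each from a call of its own:
- status.get_t(): time.
- status.get_joint_positions(): joint angles.
- status.get_qvel(): joint speeds.
- status.get_effort(): joint torques, N m.
- status.get_tool_pos(): TCP position.
- status.get_ee_rot(): TCP orientation.
- status.get_wrist_force(): force on the tool from outside, world axes, zero at the start.
- status.get_torque(): the same for the moment, N m.
- status.get_finger_gap(): finger opening in m.
Only numpy, scipy, OpenCV 4.12 (cv2) and the standard library are available. Lean on these libraries where they do the work, as an engineer would, in place of code of your own. Each camera call takes 0.05 s, during which the arm holds its last target.

### The job

Take the battery pack out of its charging cradle: press the cradle's catch button so that the pack pops forward, then draw it out of the dovetail. Slide it into the dovetail on top of the reverb pedal until it is fully home and the catch has clicked and holds it, without ramming it or forcing the sprung contact pins at the end, then let go of it. Leave the bowl, the tray and the hex key where they are.

Things in the scene. Friction and masses are not known exactly. Their poses are not given: they have to be found in the camera images.
- pack: Black battery pack, about 110 g. Dovetail base plate 70 (x) x 42 (y, widest) x 6 mm (z) with an upright block on it to grip, 30 mm across y, 40 mm across x, reaching from x = -33 to +7 and z = 6 to 48 mm. Origin: centre of the plate's underside. +x is the leading end, which goes into a bay first; behind a 10 mm bar at that end the plate has a latch slot.
- pack_front (a point): Middle of the lower edge of the pack's leading end, 35 mm ahead (+x) of the pack's origin, on the underside.
- pedal: Grey aluminium reverb pedal, fixed to the table, flat top 42 mm up reaching from x = -65 to +111 and y = -45 to +105 mm. On top is a screwed-on dovetail bay along x; the pack goes in along +x. Origin: on the table, under the nominal start of the straight rails (point pedal_mouth). Three knobs and a footswitch, 9 mm high, near y = 80 mm. The black button at the far end is its catch.
- pedal_mouth (a point): Nominal start of the straight rails, on the pedal's top; axes as the pedal's. The real bay sits up to 12 mm fore or aft (x) and 4 mm sideways (y) of this, square to the pedal. Rails 62 mm long, 10 mm high, 45 degree undercut, 1.2 mm free each side of the plate. Before them they flare out 25 degrees over 13 mm, then flat apron as far as x = -65, to set the plate down on and slide in.
- contact_pins (a joint): Travel in m of the bay's two sprung brass pins (3 N per mm), 0 when free. They meet the leading end 58 mm past the real rail start; before, from 39 mm on, it rides over the catch nose (3 to 10 N). With the pins 2 mm in (about 8 to 14 N of push) the nose clicks into the slot; it then holds the pins at 2 mm. A loose pack is pushed back. More than 5 mm (over 15 N) is forcing them.
- cradle: Charging cradle, fixed grey plastic block reaching x = -45 to +97, y = +-42 mm, top (the bay's floor) 20 mm above the table, with a bay like the pedal's: rails from x = 0 to 62 mm, outsides at y = +-31, flares to x = -13, apron, end wall. Origin: on the table under the start of the straight rails. The pack starts latched in it and comes out along -x, free to be lifted once 85 mm from home.
- cradle_home (a point): Middle of the inner face of the cradle's end wall at floor level, 62 mm along +x from the cradle's origin and 20 mm up; axes as the cradle's: where pack_front starts. Two sprung pushers press on the pack's leading end there with 4 N and push it 18 mm outward once the catch is pressed.
- cradle_catch_button (a point): Centre of the top of the cradle's catch button, a ribbed black pad 24 (x) x 28 (y) mm beyond the bay's end wall, at x = 84 mm from the cradle's origin, 38 mm above the table. Pressed straight down it frees the pack after about 4 mm and bottoms at 5.5 mm; takes 3 to 8 N. All around is 8 mm lower or more, but for the pack's block, 50 mm away from its centre.
- cradle_catch (a joint): Travel of the cradle's catch button in m: 0 up, 0.0055 fully pressed.
- bowl: White ceramic pick bowl, 90 mm across, 40 mm high, loose; origin under its centre. To be left alone.
- tray: Green plastic parts tray, 90 x 130 x 30 mm, loose; origin under its centre. To be left alone.
- hexkey: Small dark hex key lying on the table, 60 x 20 mm, 5 mm thick; origin under the middle of its long leg. To be left alone.

How it is judged (in metres and radians):
On the way, in this order (a step that is already met when the one before it is completed fails the run):
1. the cradle's catch has let go and the pack has popped forward in the cradle (x of pack_front in the frame of cradle_home between -0.045 and -0.01 m), for 0.1 s.
2. the pack is out of the cradle (distance between pack_front and cradle_home above 0.075 m), for 0.1 s.
At the end, for the whole second after the job is handed in: the pack is home in the pedal's bay and held there by the catch: the contact pins are held 1 to 3.5 mm in by the released pack, which lies flat (within 3 mm of the floor), its origin within 8 mm of the nominal centre line and 8 to 44 mm past the nominal rail start, aligned within 0.06 rad, at rest (value of joint contact_pins between 0.001 and 0.0035 m and x of pack in the frame of pedal_mouth between 0.008 and 0.044 m and y of pack in the frame of pedal_mouth between -0.008 and 0.008 m and z of pack in the frame of pedal_mouth between -0.002 and 0.003 m and angle between the x axis of pack and the x axis of pedal, either way round below 0.06 rad and linear speed of pack below 0.01 m/s); the robot touches nothing.
It fails at once if the sprung contact pins are forced in by more than 5 mm (value of joint contact_pins above 0.005 m).
It fails at once if the pack is forced against the pedal with more than 60 N (contact force between pack and pedal above 60 N).
It fails at once if the pack is forced against the cradle with more than 60 N (contact force between pack and cradle above 60 N).
It fails at once if the gripper or arm strikes the pedal or cradle with more than 60 N (contact force between any of the arm, the fingers and pedal above 60 N or contact force between any of the fingers, the arm and cradle above 60 N).
It fails at once if the bowl, tray or hex key is moved by more than 20 mm (distance of any of bowl, tray, hexkey from where it was at the start of the episode above 0.02 m).
It also fails if it takes over 64 s, if anything falls off the work surface, if the arm or the gripper's body presses on something with over 40 N, if the wrist force passes 120 N, or if a joint passes its speed limit or range.

## Working session

There is one attempt and no reset: what is moved stays moved. The work goes in short steps, each a Python script; the robot and the scene stay as the last script left them, time stands still between calls to the robot, and variables do not carry over. Pictures are saved under pics/ and viewed, and the job is handed in when it is done.

```bash
mkdir -p pics; ls; python3 - <<'E'
from station import env, move_gripper, kin, optics, ticket, status
import cv2
for n in ("scene","top","wrist"):
    c=optics.get_calibration(n); print(n,c)
    cv2.imwrite(f"pics/{n}0.png",optics.grab_frame(n))
print(status.get_t(),status.get_tool_pos(),status.get_ee_rot(),status.get_finger_gap())
E
```

```text
pics
scene {'intrinsics': array([[436.17672608,   0.        , 261.71189004],
       [  0.        , 436.17672608, 198.49133032],
       [  0.        ,   0.        ,   1.        ]]), 'k1': -0.14240028771271948, 'rvec': array([ 2.21096593,  1.45563204, -0.41803141]), 'tvec': array([-0.23763441, -0.43970262,  1.27011789])}
top {'intrinsics': array([[415.503511  ,   0.        , 255.10295476],
       [  0.        , 415.503511  , 190.51405793],
       [  0.        ,   0.        ,   1.        ]]), 'k1': -0.0047661363390421015, 'rvec': array([ 2.17579373, -2.19338266,  0.03368211]), 'tvec': array([0.00608436, 0.56626959, 0.81702147])}
wrist {'intrinsics': array([[264.44224902,   0.        , 252.25569637],
       [  0.        , 264.44224902, 191.48392522],
       [  0.        ,   0.        ,   1.        ]]), 'k1': 0.0012988436870525766, 'rvec': array([-2.36116053, -1.67263767, -0.24088404]), 'tvec': array([-0.72264968, -0.03814382,  0.37980228])}
0.15 [0.24075926 0.68317424 0.23037057] [-9.01021026e+01 -8.16717098e-03 -1.94087578e+01] 0.08531303897002808
```

View pics/scene0.png

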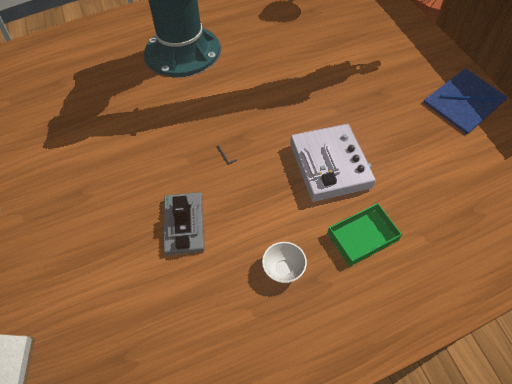

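View pics/top0.png

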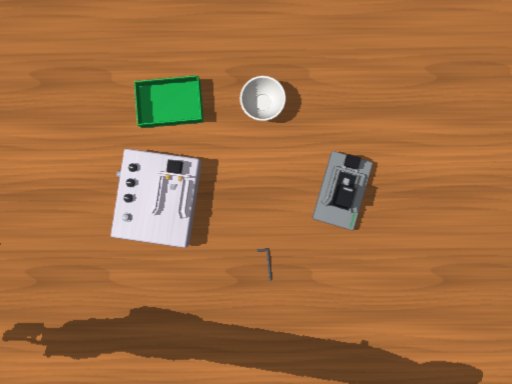

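View pics/wrist0.png

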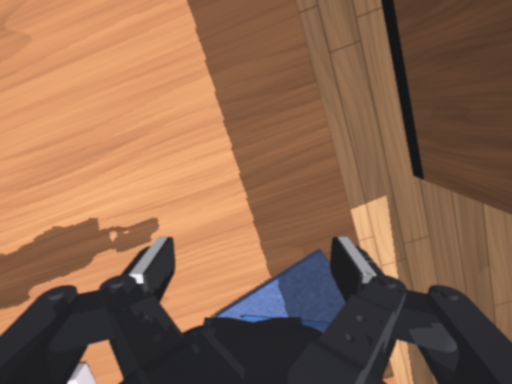

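The top view shows the tray at (170,100), the bowl at (263,98), the pedal at (155,198), the cradle with the pack at (343,190), and the hex key at (267,263). Both catch buttons are at the far (upper) ends. Next I'll zoom in.

```bash
cat > h.py <<'E'
import numpy as np, cv2
from station import env, move_gripper, kin, optics, ticket, status
def px2w(cal,uv,z):
    K=cal["intrinsics"];k1=cal["k1"]
    uv=np.atleast_2d(uv).astype(float)
    p=cv2.undistortPoints(uv[:,None,:],K,np.array([k1,0,0,0.]))[:,0]
    R=cv2.Rodrigues(cal["rvec"])[0];t=cal["tvec"]
    C=-R.T@t
    d=np.c_[p,np.ones(len(p))]@R
    s=(np.asarray(z)-C[2])/d[:,2]
    return C+d*s[:,None]
def w2px(cal,P):
    return cv2.projectPoints(np.atleast_2d(P).astype(float),cal["rvec"],cal["tvec"],cal["intrinsics"],np.array([cal["k1"],0,0,0.]))[0][:,0]
E
python3 - <<'E'
import cv2
t=cv2.imread("pics/top0.png"); s=cv2.imread("pics/scene0.png")
def crop(i,x,y,w,h,f,n):
    cv2.imwrite(n,cv2.resize(i[y:y+h,x:x+w],None,fx=f,fy=f,interpolation=cv2.INTER_CUBIC))
crop(t,305,145,75,90,6,"pics/t_cr.png")
crop(t,105,145,100,105,5.5,"pics/t_pe.png")
crop(s,150,180,70,85,6,"pics/s_cr.png")
E
```

```text
(no output)
```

View pics/t_cr.png

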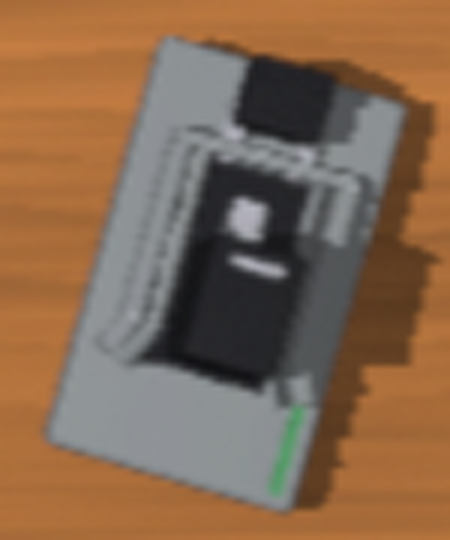

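View pics/t_pe.png

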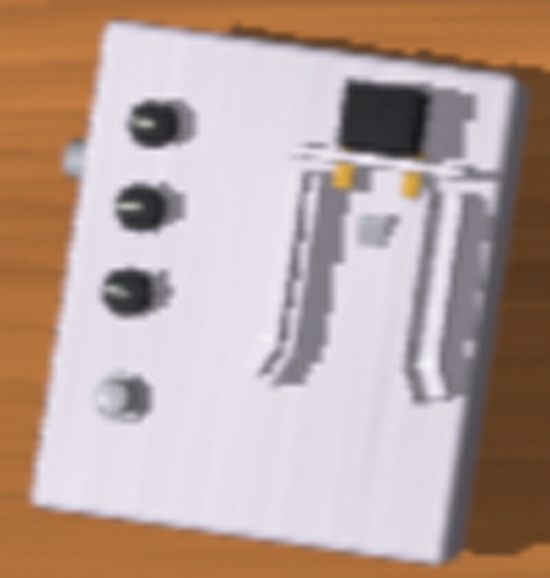

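View pics/s_cr.png

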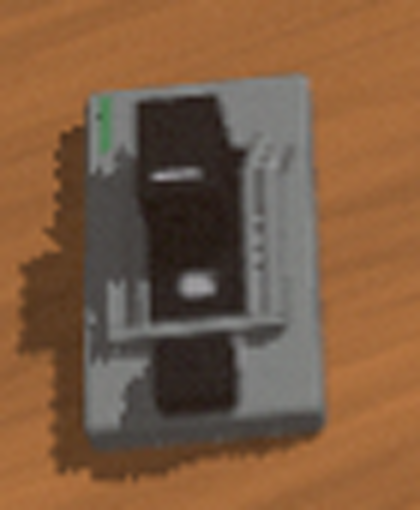

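```bash
python3 - <<'E'
from h import *
from scipy.optimize import least_squares
c=optics.get_calibration("top")
R=cv2.Rodrigues(c["rvec"])[0];print("cam",-R.T@c["tvec"])
def fit(pts,f,o,z,loc):
    uv=(np.array(pts)+.5)/f-.5+np.array(o); W=px2w(c,uv,z)[:,:2]; loc=np.array(loc)
    def res(p):
        a=p[2];Rm=np.array([[np.cos(a),-np.sin(a)],[np.sin(a),np.cos(a)]])
        return (loc@Rm.T+p[:2]-W).ravel()
    s=least_squares(res,[*W.mean(0),0]);print(s.x[:2],np.degrees(s.x[2]),s.fun.reshape(-1,2).round(4).tolist())
    return s.x
# image up = +x world, left=+y
fit([(168,37),(405,103),(290,512),(47,437)],6,(305,145),.02,[(.097,.042),(.097,-.042),(-.045,-.042),(-.045,.042)])
fit([(107,22),(514,76),(441,562),(32,503)],5.5,(105,145),.042,[(.111,.105),(.111,-.045),(-.065,-.045),(-.065,.105)])
E
```

```text
cam [ 0.52289729 -0.01600276  0.84530745]
[ 0.54106437 -0.16411981] -17.139294246093424 [[0.0021, 0.001], [0.0002, -0.0015], [-0.0009, -0.0002], [-0.0014, 0.0008]]
[0.52638007 0.17099437] -8.397025728900124 [[0.0021, 0.0013], [0.0011, -0.0015], [-0.0018, -0.0016], [-0.0014, 0.0018]]
```

```bash
python3 - <<'E'
from h import *
from scipy.spatial.transform import Rotation as Ro
c=optics.get_calibration("wrist")
R=cv2.Rodrigues(c["rvec"])[0];C=-R.T@c["tvec"]
T=Ro.from_euler("xyz",status.get_ee_rot(),degrees=True).as_matrix()
print("cam in tool",T.T@(C-status.get_tool_pos())); print("cam axes in tool cols",(T.T@R.T).round(3)); print(C)
for p,y in [((.541,-.164,.2),-17.14),((.5264,.171,.22),-8.4)]:
  for yy in (y,y+180):
    print(y,kin.ik(p,[-90,0,yy]))
E
```

```text
cam in tool [-0.07224737 -0.14261772 -0.00086084]
cam axes in tool cols [[-0.     0.958  0.286]
 [ 0.001 -0.286  0.958]
 [ 1.     0.    -0.001]]
[0.17239679 0.70661696 0.37297929]
-17.14 [ -2.89493012  25.93078522  20.54846828 115.27429858 -13.51844714
  41.04144289  98.87248333]
-17.14 [-24.94619532  35.49258116  55.11594932 116.11301339 -39.15354695
  48.96493193 -54.53265985]
-8.4 [-27.94747233  22.51110907   6.91773782 115.30968038  -3.92181861
  42.39377308  62.9461473 ]
-8.4 [-56.29173418  29.28556561  47.2936662  116.43288817 -29.5780093
  46.73752364 -90.05714943]
```

```bash
python3 - <<'E'
from h import *
a=np.radians(-17.14);o=np.array([.541,-.164]);u=np.array([np.cos(a),np.sin(a)])
p=o+u*.06
env.goto([*p,.16],[-90,0,-17.14])
print(status.get_t(),status.get_tool_pos(),status.get_ee_rot())
c=optics.get_calibration("wrist"); f=optics.grab_frame("wrist")
np.savez("w1.npz",**c); cv2.imwrite("pics/w1.png",f)
cv2.imwrite("pics/w1b.png",cv2.resize(f[40:300,130:390],None,fx=2.3,fy=2.3,interpolation=cv2.INTER_CUBIC))
E
```

```text
3.4333 [ 0.59883464 -0.18054692  0.1599864 ] [-8.99670872e+01 -7.45891471e-03 -1.70438881e+01]
```

View pics/w1.png

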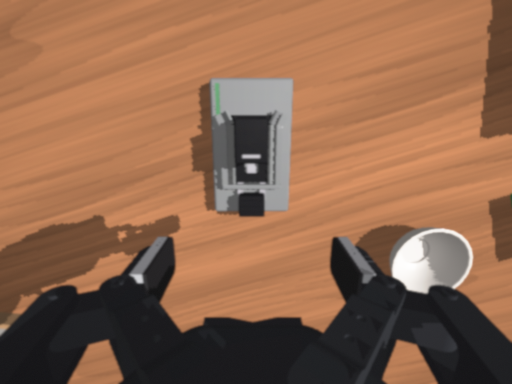

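View pics/w1b.png

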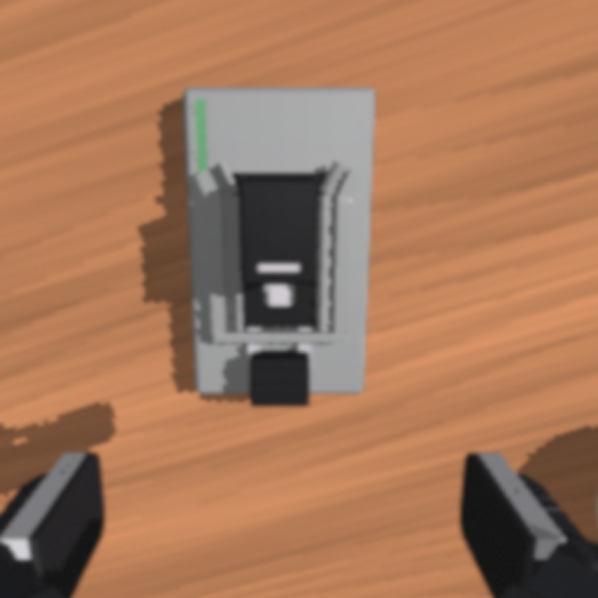

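```bash
python3 - <<'E'
from h import *
from scipy.optimize import least_squares
c=dict(np.load("w1.npz"))
f=2.3;m=lambda p:(np.array(p)+.5)/f-.5+np.array((130,40))
W=px2w(c,m([(185,90),(374,90),(364,393),(197,393)]),.02)[:,:2]
loc=np.array([(-.045,-.042),(-.045,.042),(.097,.042),(.097,-.042)])
def res(p):
    a=p[2];Rm=np.array([[np.cos(a),-np.sin(a)],[np.sin(a),np.cos(a)]])
    return (loc@Rm.T+p[:2]-W).ravel()
s=least_squares(res,[*W.mean(0),0]);print(s.x[:2],np.degrees(s.x[2]),s.fun.reshape(-1,2).round(4).tolist())
a=s.x[2];Rm=np.array([[np.cos(a),-np.sin(a)],[np.sin(a),np.cos(a)]])
L=lambda uv,z:(px2w(c,m(uv),z)[:,:2]-s.x[:2])@Rm
print("button",L([(251,405),(309,405),(252,352),(309,352)],.038).round(4))
print("block top rear edge",L([(236,175),(328,175)],.068).round(4))
print("block front top",L([(247,283),(318,283)],.068).round(4))
print(Rm@np.array([.084,0])+s.x[:2])
E
```

```text
[ 0.54020039 -0.16453434] -16.925358303739095 [[-0.0018, -0.0008], [-0.0011, 0.0018], [0.0015, 0.0001], [0.0013, -0.0011]]
button [[ 0.0946 -0.0137]
 [ 0.0947  0.0134]
 [ 0.0688 -0.0128]
 [ 0.0688  0.0131]]
block top rear edge [[-0.0089 -0.0161]
 [-0.0089  0.018 ]]
block front top [[ 0.0316 -0.0127]
 [ 0.0316  0.0149]]
[ 0.62056192 -0.18898889]
```

```bash
cat >> h.py <<'E'
class F:
    def __init__(s,o,deg):
        s.o=np.array(o,float);s.deg=deg;a=np.radians(deg);s.R=np.array([[np.cos(a),-np.sin(a)],[np.sin(a),np.cos(a)]])
    def w(s,x,y,z): return [*(s.R@np.array([x,y])+s.o),z]
    def l(s,p): return (s.R.T@(np.asarray(p)[:2]-s.o)).round(4)
    @property
    def rot(s): return [-90,0,s.deg]
CR=F([.5405,-.1644],-17.0)
E
python3 - <<'E'
from h import *
move_gripper(0.0,30)
env.movel(CR.w(.083,0,.055),feed=.15,rot=CR.rot)
print(status.get_t(),status.get_wrist_force(),status.get_finger_gap())
r=env.movel(CR.w(.083,0,.0305),feed=.025,threshold=11)
print(r,status.get_tool_pos(),status.get_wrist_force())
env.hold(.15)
print(status.get_tool_pos(),status.get_wrist_force(),status.get_t())
c=optics.get_calibration("wrist"); f=optics.grab_frame("wrist"); cv2.imwrite("pics/w2.png",f)
cv2.imwrite("pics/t2.png",cv2.resize(optics.grab_frame("top")[130:250,280:400],None,fx=4.5,fy=4.5,interpolation=cv2.INTER_CUBIC))
E
```

```text
5.1167 [-0.3358237   0.16266516 -0.60696986] -4.721465913133418e-05
True [ 0.6198159  -0.18862398  0.03237454] [-2.17254969  0.4960674   6.51424547]
[ 0.61986132 -0.18864152  0.03238579] [-0.72580178  0.50774647  6.40238975] 6.1583
```

View pics/w2.png

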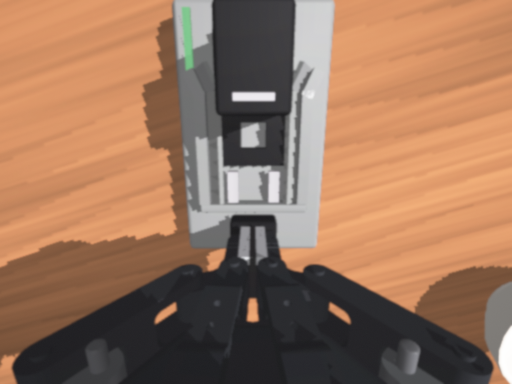

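View pics/t2.png

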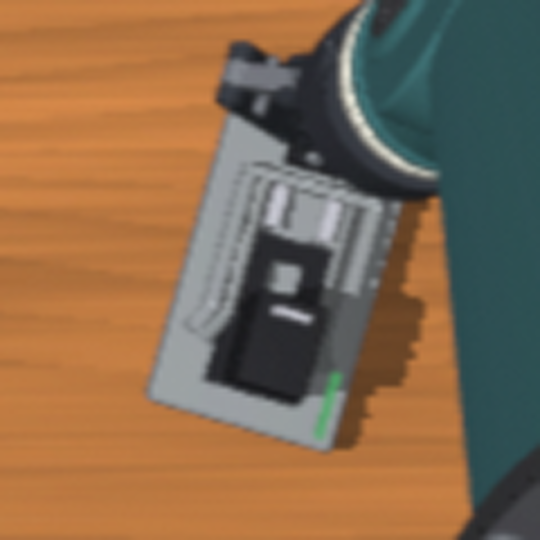

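The catch let go: in the wrist picture the pack has slid up, showing the two white pushers at (233,187) and (273,187). The block's front edge is at row ~113. Next I'll grip the block and draw the pack out.

```bash
python3 - <<'E'
from h import *
env.movel(CR.w(.080,0,.085),feed=.15)
move_gripper(.062,25)
env.movel(CR.w(-.004,0,.10),feed=.2)
env.hold(.1); f0=np.array(status.get_wrist_force())
r=env.movel(CR.w(-.004,0,.036),feed=.08,threshold=12)
print(r,status.get_tool_pos(),status.get_wrist_force()-f0,status.get_t())
if not r:
    move_gripper(0.0,25)
    print(status.get_finger_gap(),status.get_wrist_force()-f0)
cv2.imwrite("pics/w3.png",optics.grab_frame("wrist"))
E
```

```text
False [ 0.53695216 -0.16338777  0.03625403] [-0.33483111 -0.73574266  0.42207381] 9.0
0.02937908121572285 [-0.91256792 -0.80898827  4.32802169]
```

View pics/w3.png

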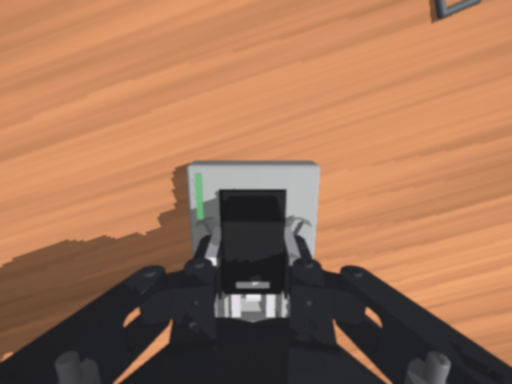

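```bash
python3 - <<'E'
from h import *
f0=np.array(status.get_wrist_force())
p=np.array(status.get_tool_pos()); u=CR.R[:,0]
r=env.movel([p[0]-u[0]*.082,p[1]-u[1]*.082,p[2]],feed=.06,threshold=18)
print(r,status.get_tool_pos(),CR.l(status.get_tool_pos()),status.get_wrist_force()-f0,status.get_finger_gap(),status.get_t())
cv2.imwrite("pics/w4.png",optics.grab_frame("wrist"))
E
```

```text
False [ 0.45805488 -0.13920256  0.03644725] [-0.0862 -0.    ] [-0.09665565 -0.08877517  1.23951281] 0.02989212126523572 10.9417
```

View pics/w4.png

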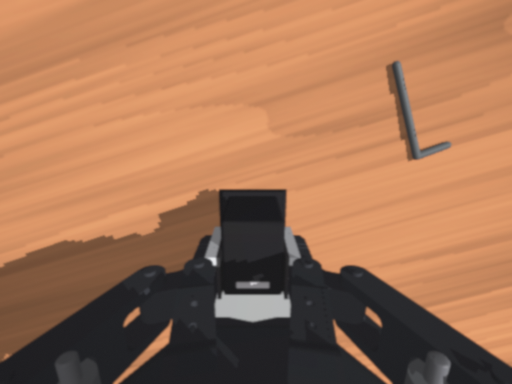

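```bash
cat >> h.py <<'E'
PE=F([.5264,.1710],-8.4)
E
python3 - <<'E'
from h import *
move_gripper(0.0,45)
p=np.array(status.get_tool_pos())
env.movel([p[0],p[1],.16],feed=.2)
env.goto(PE.w(.09,0,.15),PE.rot)
env.hold(.1)
print(status.get_tool_pos(),status.get_ee_rot(),status.get_finger_gap(),status.get_t())
c=optics.get_calibration("wrist"); f=optics.grab_frame("wrist")
np.savez("w5.npz",**c); cv2.imwrite("pics/w5.png",f)
cv2.imwrite("pics/w5b.png",cv2.resize(f[40:240,140:400],None,fx=3,fy=3,interpolation=cv2.INTER_CUBIC))
E
```

```text
[0.61522879 0.15459986 0.15009069] [-9.00952359e+01  1.08937334e-02 -8.64020155e+00] 0.029049594386680155 13.35
```

View pics/w5.png

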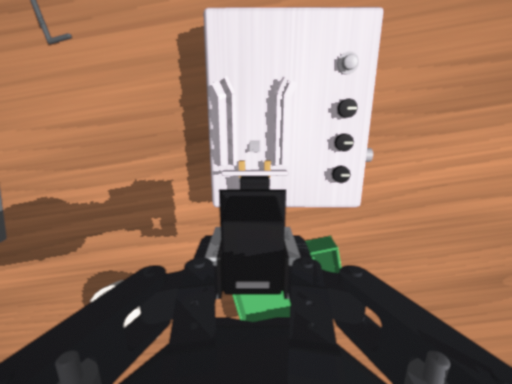

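View pics/w5b.png

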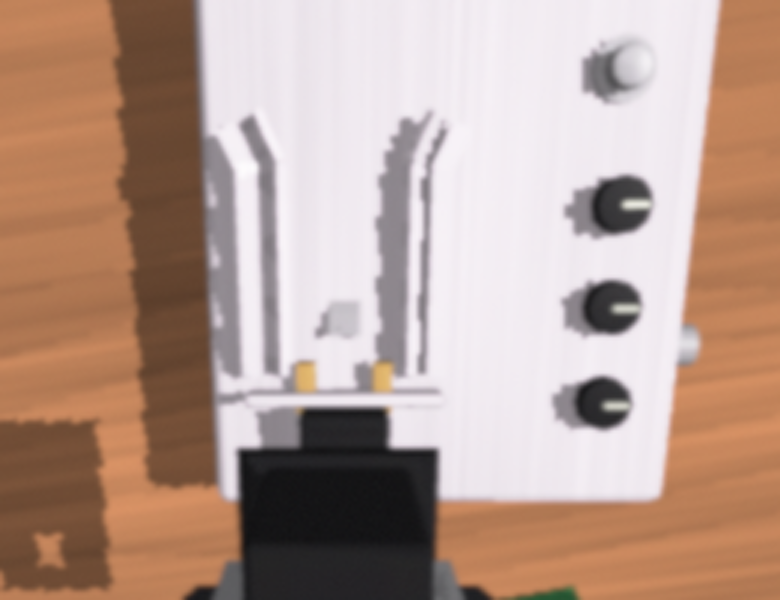

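```bash
python3 - <<'E'
from h import *
from scipy.optimize import least_squares
c=dict(np.load("w5.npz"))
m=lambda p:(np.array(p)+.5)/3-.5+np.array((140,40))
W=px2w(c,[(205.3,9),(382.3,9),(360.5,206.5),(214,206)],.042)[:,:2]
loc=np.array([(-.065,-.045),(-.065,.105),(.111,.105),(.111,-.045)])
def res(p):
    a=p[2];Rm=np.array([[np.cos(a),-np.sin(a)],[np.sin(a),np.cos(a)]])
    return (loc@Rm.T+p[:2]-W).ravel()
s=least_squares(res,[*W.mean(0),0]);print(s.x[:2],np.degrees(s.x[2]),s.fun.reshape(-1,2).round(4).tolist())
P=F(s.x[:2],np.degrees(s.x[2]))
def L(n,uv,z): print(n,[P.l(q).tolist() for q in px2w(c,m(uv),z)])
L("pins ctr",[(305,378),(383,378)],.046)
L("nose",[(343,302),(343,335)],.044)
L("wall back top",[(248,403),(440,403)],.056)
L("left rail line (floor/top) 233,258,277 at rows 200,360",[(238,200),(243,360),(259,200),(266,360),(277,200),(280,360)],.052)
L("left same floor",[(238,200),(243,360),(259,200),(266,360),(277,200),(280,360)],.042)
L("right",[(405,200),(407,360),(411,200),(420,200),(419,360),(432,200),(428,360)],.052)
L("bends top z",[(238,172),(259,165),(277,152),(412,160),(430,160)],.052)
L("flare ends",[(215,130),(240,118),(260,110),(432,110),(452,122)],.052)
f=cv2.imread("pics/w5.png")
cv2.imwrite("pics/w5c.png",cv2.resize(f[60:190,200:300],None,fx=6,fy=6,interpolation=cv2.INTER_CUBIC)[:600])
t=cv2.imread("pics/top0.png");cv2.imwrite("pics/t5c.png",cv2.resize(t[150:225,145:205],None,fx=8,fy=8,interpolation=cv2.INTER_CUBIC)[:600])
E
```

```text
[0.52582799 0.17139414] -8.451640786443814 [[-0.0022, -0.0019], [-0.0021, 0.0031], [0.0019, 0.0008], [0.0024, -0.002]]
pins ctr [[0.0665, -0.015], [0.0666, 0.0096]]
nose [[0.0431, -0.003], [0.0533, -0.003]]
wall back top [[0.0723, -0.0321], [0.0724, 0.0265]]
left rail line (floor/top) 233,258,277 at rows 200,360 [[0.0132, -0.0333], [0.0597, -0.0336], [0.0132, -0.0273], [0.0597, -0.0266], [0.0132, -0.0221], [0.0597, -0.0223]]
left same floor [[0.0129, -0.0346], [0.0614, -0.0349], [0.013, -0.0282], [0.0614, -0.0275], [0.013, -0.0228], [0.0615, -0.0231]]
right [[0.0133, 0.0149], [0.0599, 0.0165], [0.0133, 0.0166], [0.0133, 0.0192], [0.0599, 0.0202], [0.0133, 0.0227], [0.0599, 0.0229]]
bends top z [[0.0055, -0.033], [0.0037, -0.027], [0.0002, -0.0218], [0.0025, 0.0167], [0.0025, 0.0218]]
flare ends [[-0.0057, -0.0391], [-0.0088, -0.0319], [-0.0108, -0.0262], [-0.0107, 0.0219], [-0.0075, 0.0277]]
```

View pics/w5c.png

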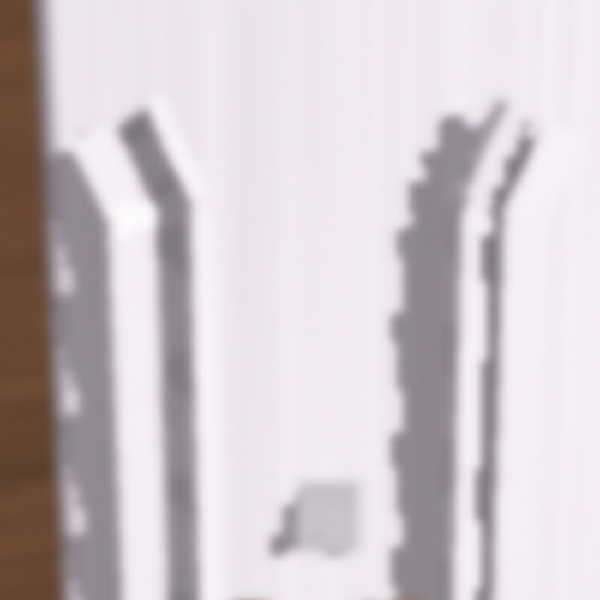

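View pics/t5c.png

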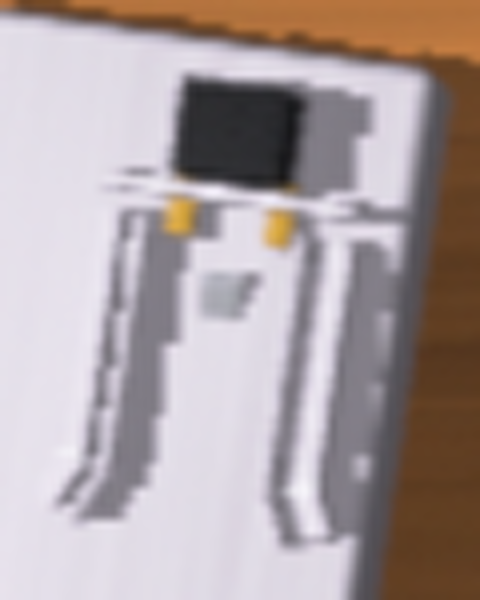

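```bash
cat >> h.py <<'E'
PE=F([.5258,.1714],-8.45)
YB=-.0028
E
python3 - <<'E'
from h import *
env.movel(PE.w(-.066,YB,.13),feed=.2,rot=PE.rot)
env.movel(PE.w(-.066,YB,.072),feed=.1,rot=PE.rot)
env.hold(.2); f0=np.array(status.get_wrist_force())
r=env.movel(PE.w(-.066,YB,.052),feed=.015,threshold=4)
print(r,status.get_tool_pos(),PE.l(status.get_tool_pos()),status.get_ee_rot(),status.get_wrist_force()-f0,status.get_finger_gap(),status.get_t())
cv2.imwrite("pics/w6.png",optics.grab_frame("wrist"))
f=optics.grab_frame("scene");cv2.imwrite("pics/s6.png",cv2.resize(f[110:220,270:400],None,fx=5,fy=5,interpolation=cv2.INTER_CUBIC))
f=optics.grab_frame("top");cv2.imwrite("pics/t6.png",cv2.resize(f[140:260,90:220],None,fx=5,fy=5,interpolation=cv2.INTER_CUBIC))
E
```

```text
True [0.46006587 0.1783002  0.05861443] [-0.066  -0.0028] [-9.00055172e+01  2.54843928e-02 -8.45450935e+00] [ 0.92972986 -0.86201613  5.14959838] 0.02946750823947249 16.1583
```

View pics/s6.png

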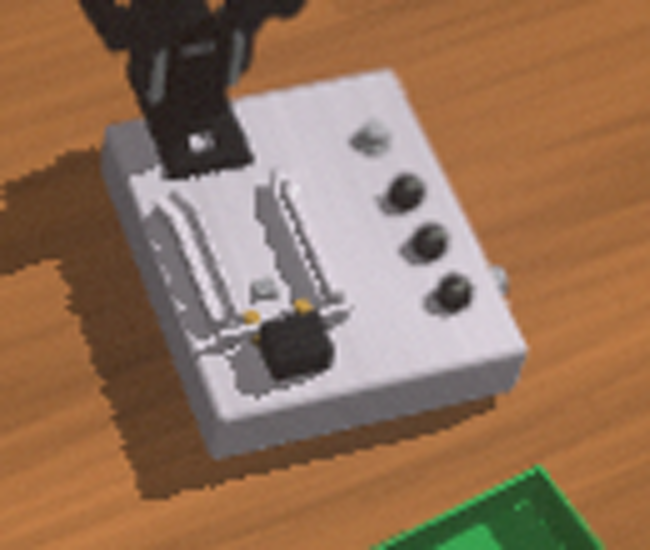

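View pics/t6.png

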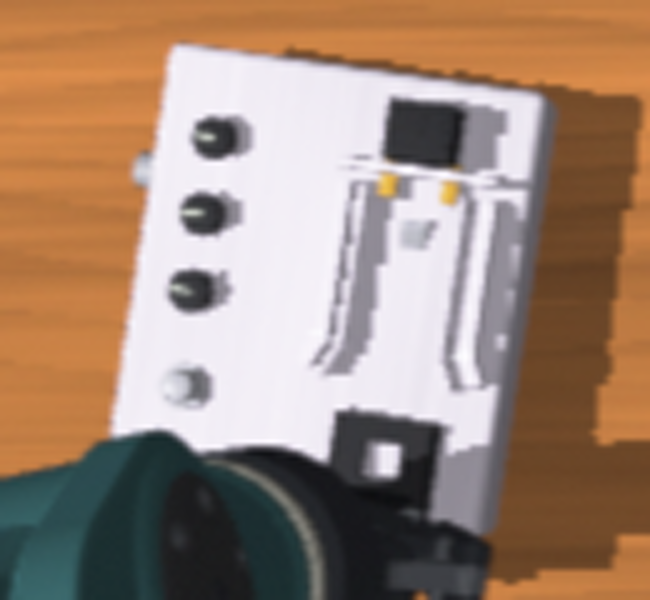

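```bash
cat >> h.py <<'E'
def rep(f0=0):
    f=np.array(status.get_wrist_force())-f0
    g=[*(PE.R.T@f[:2]),f[2]]
    print("tcp",PE.l(status.get_tool_pos()),round(status.get_tool_pos()[2],4),"F(pedal)",np.round(g,2),"yaw",round(status.get_ee_rot()[2],2),"gap",round(status.get_finger_gap(),4),"t",status.get_t())
E
python3 - <<'E'
from h import *
z=.0582
env.movel(PE.w(-.066,YB,z+.0004),feed=.02)
rep()
for x in (-.050,-.036,-.022,-.009):
    r=env.movel(PE.w(x,YB,z),feed=.04,threshold=9); print(r,end=" ");rep()
    if r: break
E
```

```text
tcp [-0.0657 -0.0027] 0.0586 F(pedal) [0.5  0.47 2.4 ] yaw -8.45 gap 0.0295 t 16.5583
True tcp [-0.0648 -0.0029] 0.0587 F(pedal) [ 0.21 -0.49  3.4 ] yaw -8.41 gap 0.0293 t 16.7833
```

```bash
python3 - <<'E'
from h import *
z=.0588
env.movel(PE.w(-.0645,YB,z),feed=.02);rep()
for x in (-.050,-.036,-.022,-.009):
    r=env.movel(PE.w(x,YB,z),feed=.025,threshold=14); print(r,end=" ");rep()
    if r: break
E
```

```text
tcp [-0.0645 -0.0028] 0.0588 F(pedal) [ 0.27 -0.    1.83] yaw -8.39 gap 0.029 t 17.0333
False tcp [-0.0501 -0.0029] 0.0588 F(pedal) [-1.25  0.04  3.91] yaw -8.39 gap 0.0291 t 17.7667
False tcp [-0.0352 -0.0027] 0.0587 F(pedal) [ 0.03 -0.81  0.39] yaw -8.41 gap 0.0292 t 18.475
False tcp [-0.0213 -0.0027] 0.0588 F(pedal) [ 0.87 -0.1  -0.1 ] yaw -8.41 gap 0.0292 t 19.1833
False tcp [-0.0083 -0.0028] 0.0588 F(pedal) [1.26 0.51 0.33] yaw -8.4 gap 0.0292 t 19.85
```

```bash
python3 - <<'E'
from h import *
z=.0588
def fx():
    f=np.array(status.get_wrist_force()); return (PE.R.T@f[:2])[0]
for x in np.arange(-.006,.0101,.002):
    r=env.movel(PE.w(x,YB,z),feed=.02,threshold=14);env.hold(.08); print(r,end=" ");rep()
    if r or fx()<-11: break
E
```

```text
False tcp [-0.0065 -0.0028] 0.0588 F(pedal) [-2.43 -0.37  2.96] yaw -8.37 gap 0.0293 t 20.2333
False tcp [-0.0037 -0.0028] 0.0588 F(pedal) [-0.84  0.54  2.12] yaw -8.39 gap 0.0297 t 20.5667
False tcp [-0.0019 -0.0028] 0.0588 F(pedal) [-2.18  1.09  2.13] yaw -8.39 gap 0.0294 t 20.9
False tcp [ 0.     -0.0027] 0.0588 F(pedal) [-2.43  0.18  2.5 ] yaw -8.39 gap 0.0295 t 21.2333
False tcp [ 0.0008 -0.0028] 0.0588 F(pedal) [-4.09  0.62  4.93] yaw -8.38 gap 0.0293 t 21.5667
False tcp [ 0.0021 -0.0028] 0.0589 F(pedal) [-5.75  0.61  6.66] yaw -8.36 gap 0.0292 t 21.9
False tcp [ 0.0039 -0.0027] 0.0589 F(pedal) [-5.44  1.43  6.1 ] yaw -8.35 gap 0.0294 t 22.2333
False tcp [ 0.0055 -0.0027] 0.0589 F(pedal) [-6.44  0.77  8.07] yaw -8.35 gap 0.0293 t 22.5667
False tcp [ 0.0067 -0.0027] 0.059 F(pedal) [-7.53  0.67  9.65] yaw -8.34 gap 0.0295 t 22.9
```

```bash
python3 - <<'E'
from h import *
f=optics.grab_frame("scene");cv2.imwrite("pics/s7.png",cv2.resize(f[110:220,270:400],None,fx=5,fy=5,interpolation=cv2.INTER_CUBIC))
f=optics.grab_frame("top");cv2.imwrite("pics/t7.png",cv2.resize(f[150:230,130:210],None,fx=7,fy=7,interpolation=cv2.INTER_CUBIC))
rep()
E
```

```text
tcp [ 0.0068 -0.0026] 0.059 F(pedal) [-7.75  1.65 10.35] yaw -8.34 gap 0.0294 t 23.0
```

View pics/s7.png

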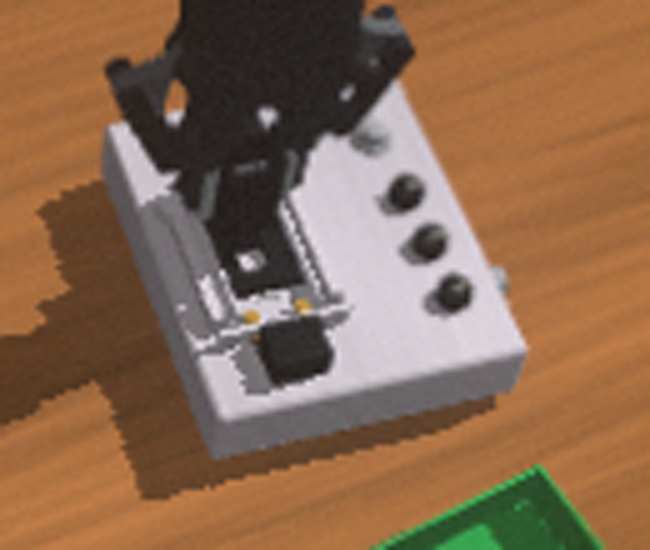

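View pics/t7.png

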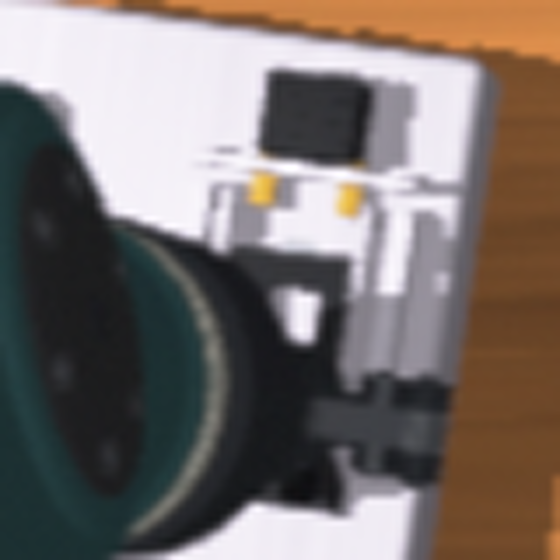

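```bash
python3 - <<'E'
from h import *
z=.0588
def fx():
    f=np.array(status.get_wrist_force()); return (PE.R.T@f[:2])[0]
for x in [.012,.014,.016,.018,.019,.020,.021,.022]:
    r=env.movel(PE.w(x,YB,z),feed=.02,threshold=14);env.hold(.1); print(x,r,end=" ");rep()
    if r or fx()<-11.5: break
    if PE.l(status.get_tool_pos())[0]>.018: break
E
```

```text
0.012 False tcp [ 0.012  -0.0027] 0.0588 F(pedal) [-2.89  0.66  1.92] yaw -8.38 gap 0.0297 t 23.35
0.014 False tcp [ 0.0142 -0.0027] 0.0588 F(pedal) [-2.08  0.87  3.39] yaw -8.39 gap 0.0295 t 23.7
0.016 False tcp [ 0.0159 -0.0026] 0.0588 F(pedal) [-2.52  0.74  3.88] yaw -8.38 gap 0.0294 t 24.05
0.018 False tcp [ 0.018  -0.0027] 0.0588 F(pedal) [-3.15  1.44  2.71] yaw -8.38 gap 0.0295 t 24.4
0.019 False tcp [ 0.0186 -0.0028] 0.0588 F(pedal) [-5.15  0.98  5.15] yaw -8.38 gap 0.0293 t 24.75
```

```bash
python3 - <<'E'
from h import *
z=.0588
def fx():
    f=np.array(status.get_wrist_force()); return (PE.R.T@f[:2])[0]
x=.0195; last=0
while x<.0285:
    r=env.movel(PE.w(x,YB,z),feed=.015,threshold=12);env.hold(.1); print(round(x,4),r,end=" ");rep()
    a=PE.l(status.get_tool_pos())[0]
    if r or fx()<-13 or a>.0212: break
    x+=.0007
E
```

```text
0.0195 False tcp [ 0.0187 -0.0028] 0.0588 F(pedal) [-4.97  2.01  5.77] yaw -8.38 gap 0.0292 t 25.1
0.0202 False tcp [ 0.0188 -0.0027] 0.0588 F(pedal) [-6.55  1.22  6.92] yaw -8.37 gap 0.0292 t 25.45
0.0209 False tcp [ 0.0188 -0.0028] 0.0588 F(pedal) [-6.12  1.31  8.48] yaw -8.37 gap 0.03 t 25.8
0.0216 False tcp [ 0.0189 -0.0027] 0.0589 F(pedal) [-8.67  1.01 10.03] yaw -8.36 gap 0.0292 t 26.15
0.0223 False tcp [ 0.0189 -0.0027] 0.0589 F(pedal) [-9.31  1.7  11.88] yaw -8.35 gap 0.0295 t 26.5
0.023 False tcp [ 0.019  -0.0028] 0.0589 F(pedal) [-10.8    2.09  11.5 ] yaw -8.35 gap 0.0299 t 26.85
0.0237 False tcp [ 0.0191 -0.0027] 0.059 F(pedal) [-10.9    0.93  13.51] yaw -8.35 gap 0.0296 t 27.2
0.0244 False tcp [ 0.0191 -0.0027] 0.059 F(pedal) [-12.73   1.07  15.51] yaw -8.34 gap 0.0295 t 27.55
0.0251 False tcp [ 0.0191 -0.0028] 0.059 F(pedal) [-14.47   1.62  15.99] yaw -8.34 gap 0.0297 t 27.9
```

```bash
python3 - <<'E'
from h import *
f=optics.grab_frame("scene");cv2.imwrite("pics/s8.png",cv2.resize(f[120:200,290:370],None,fx=7,fy=7,interpolation=cv2.INTER_CUBIC))
f=optics.grab_frame("top");cv2.imwrite("pics/t8.png",cv2.resize(f[150:230,130:210],None,fx=7,fy=7,interpolation=cv2.INTER_CUBIC))
c=optics.get_calibration("wrist");f=optics.grab_frame("wrist");cv2.imwrite("pics/w8.png",f)
rep()
E
```

```text
tcp [ 0.0191 -0.0027] 0.059 F(pedal) [-14.31   2.48  15.62] yaw -8.34 gap 0.0295 t 28.05
```

View pics/s8.png

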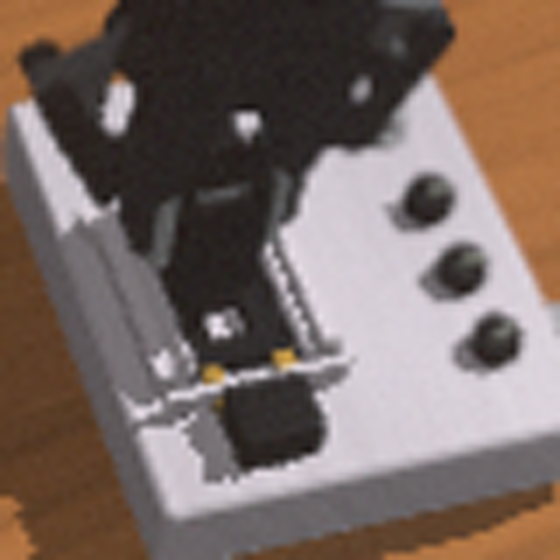

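View pics/t8.png

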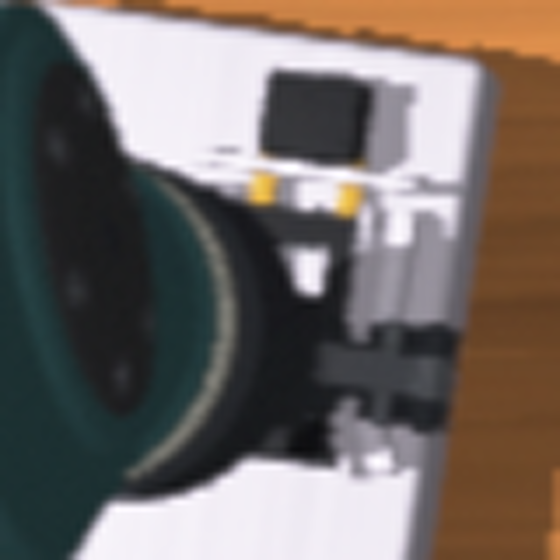

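View pics/w8.png

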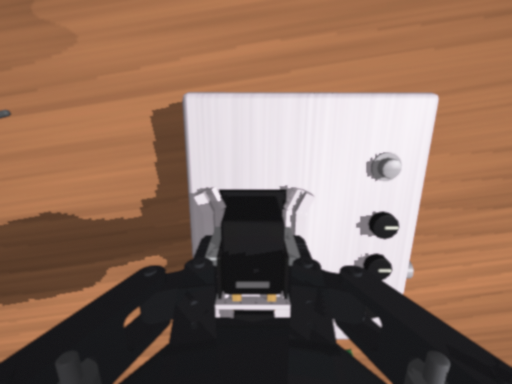

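```bash
python3 - <<'E'
from h import *
for x,z in [(.022,.0588),(.022,.0598),(.022,.0608),(.022,.0618)]:
    env.movel(PE.w(x,YB,z),feed=.015,rot=PE.rot);env.hold(.1);print(x,z,end=" ");rep()
    if status.get_wrist_force()[2]<2.5: break
E
```

```text
0.022 0.0588 tcp [ 0.0192 -0.0028] 0.0587 F(pedal) [-8.33  1.16  8.56] yaw -8.4 gap 0.0295 t 28.5083
0.022 0.0598 tcp [ 0.0195 -0.0028] 0.0589 F(pedal) [-5.65  2.55  1.12] yaw -8.4 gap 0.0294 t 28.8583
```

```bash
python3 - <<'E'
from h import *
x,z=.022,.0598
for i in range(14):
    fz=status.get_wrist_force()[2]
    x+=.0007; z+=np.clip((fz-1.5)/8,-.4,.5)*.001+.00025
    r=env.movel(PE.w(x,YB,z),feed=.015,threshold=12,rot=PE.rot);env.hold(.1); print(round(x,4),round(z,4),r,end=" ");rep()
    f=PE.R.T@np.array(status.get_wrist_force())[:2]
    a=PE.l(status.get_tool_pos())[0]
    if r or f[0]<-12.5 or a>.0225: break
E
```

```text
0.0227 0.06 False tcp [ 0.0198 -0.0028] 0.0589 F(pedal) [-5.74  2.24  0.52] yaw -8.41 gap 0.0294 t 29.2083
0.0234 0.0601 False tcp [ 0.0198 -0.0028] 0.0589 F(pedal) [-6.77  2.44  2.13] yaw -8.4 gap 0.0293 t 29.5583
0.0241 0.0605 False tcp [ 0.0199 -0.0027] 0.059 F(pedal) [-7.42  3.27 -0.3 ] yaw -8.39 gap 0.029 t 29.9083
0.0248 0.0605 False tcp [ 0.02   -0.0027] 0.059 F(pedal) [-8.62  2.32  1.56] yaw -8.4 gap 0.0294 t 30.2583
0.0255 0.0607 False tcp [ 0.0201 -0.0027] 0.0591 F(pedal) [-8.81  2.88  0.79] yaw -8.39 gap 0.0293 t 30.6083
0.0262 0.0609 False tcp [ 0.0202 -0.0027] 0.0591 F(pedal) [-9.89  2.81  0.28] yaw -8.39 gap 0.0292 t 30.9583
0.0269 0.061 False tcp [ 0.0202 -0.0027] 0.0591 F(pedal) [-10.31   3.69   0.61] yaw -8.37 gap 0.0293 t 31.3083
0.0276 0.0611 False tcp [ 0.0203 -0.0027] 0.0592 F(pedal) [-11.47   4.14   0.49] yaw -8.37 gap 0.0297 t 31.6583
0.0283 0.0613 False tcp [ 0.0203 -0.0027] 0.0592 F(pedal) [-11.97   3.47   1.71] yaw -8.36 gap 0.0294 t 32.0083
0.029 0.0615 False tcp [ 0.0211 -0.0026] 0.0593 F(pedal) [-11.96   3.59  -0.34] yaw -8.36 gap 0.0298 t 32.3583
0.0297 0.0616 False tcp [ 0.0211 -0.0026] 0.0593 F(pedal) [-11.48   3.78   0.68] yaw -8.36 gap 0.0293 t 32.7083
0.0304 0.0617 False tcp [ 0.0211 -0.0026] 0.0593 F(pedal) [-13.84   5.06   0.46] yaw -8.35 gap 0.0291 t 33.0583
```

```bash
python3 - <<'E'
from h import *
for x,z in [(.026,.0607),(.0215,.0596),(.0195,.0592),(.0175,.0590)]:
    env.movel(PE.w(x,YB,z),feed=.02,rot=PE.rot);env.hold(.15);print(x,z,end=" ");rep()
    if (PE.R.T@np.array(status.get_wrist_force())[:2])[0]>4: break
f=optics.grab_frame("scene");cv2.imwrite("pics/s9.png",cv2.resize(f[120:200,290:370],None,fx=7,fy=7,interpolation=cv2.INTER_CUBIC))
E
```

```text
0.026 0.0607 tcp [ 0.021  -0.0027] 0.0591 F(pedal) [-9.07  2.71  0.58] yaw -8.37 gap 0.0295 t 33.5833
0.0215 0.0596 tcp [ 0.0206 -0.0028] 0.059 F(pedal) [-3.49  2.43 -4.98] yaw -8.43 gap 0.0294 t 34.1167
0.0195 0.0592 tcp [ 0.0204 -0.0028] 0.0592 F(pedal) [-1.03  2.2  -7.72] yaw -8.46 gap 0.0295 t 34.5167
0.0175 0.059 tcp [ 0.0201 -0.0027] 0.0593 F(pedal) [  5.7    1.89 -11.24] yaw -8.5 gap 0.0292 t 34.9167
```

View pics/s9.png

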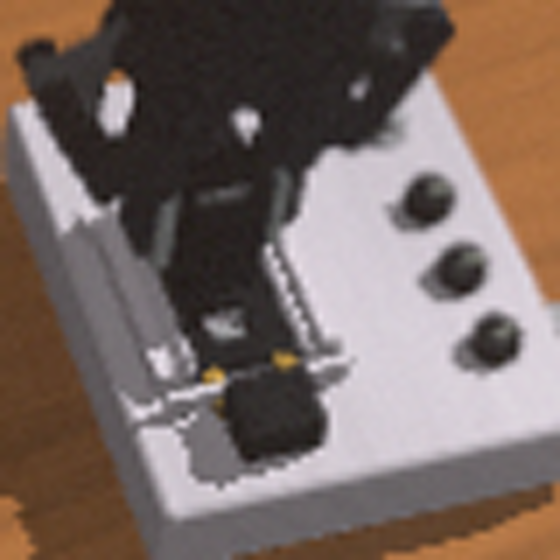

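```bash
python3 - <<'E'
from h import *
x,z=.0175,.0580
for i in range(5):
    env.movel(PE.w(x,YB,z),feed=.02,rot=PE.rot);env.hold(.15);print(round(x,4),round(z,4),end=" ");rep()
    fz=status.get_wrist_force()[2]
    z+=np.clip(fz/8,-.6,.6)*.001
E
```

```text
0.0175 0.058 tcp [ 0.02   -0.0028] 0.0589 F(pedal) [ 6.07  0.94 -5.19] yaw -8.49 gap 0.0291 t 35.3667
0.0175 0.0574 tcp [ 0.0201 -0.0027] 0.0588 F(pedal) [4.99 0.65 2.86] yaw -8.5 gap 0.0293 t 35.7667
0.0175 0.0578 tcp [ 0.02   -0.0027] 0.0588 F(pedal) [ 5.04  0.36 -0.54] yaw -8.49 gap 0.0292 t 36.1667
0.0175 0.0577 tcp [ 0.0201 -0.0027] 0.0588 F(pedal) [5.94 0.5  0.1 ] yaw -8.49 gap 0.0291 t 36.5667
0.0175 0.0577 tcp [ 0.0201 -0.0027] 0.0588 F(pedal) [6.   0.59 0.77] yaw -8.5 gap 0.0294 t 36.9667
```

With Fz balanced, a 6 N pull doesn't move the pack, so it's latched. I'll relax the arm, release and retreat.

```bash
python3 - <<'E'
from h import *
env.movel(PE.w(.0201,YB,.0588),feed=.02,rot=PE.rot);env.hold(.1);rep()
move_gripper(.056)
rep()
env.movel(PE.w(.0201,YB,.125),feed=.1)
env.movel(PE.w(.10,YB,.17),feed=.2)
env.hold(.3)
c=optics.get_calibration("wrist");f=optics.grab_frame("wrist");np.savez("w10.npz",**c)
cv2.imwrite("pics/w10.png",cv2.resize(f[40:240,140:400],None,fx=3,fy=3,interpolation=cv2.INTER_CUBIC))
f=optics.grab_frame("top");cv2.imwrite("pics/t10.png",f)
f=optics.grab_frame("scene");cv2.imwrite("pics/s10.png",cv2.resize(f[120:200,290:370],None,fx=7,fy=7,interpolation=cv2.INTER_CUBIC))
rep()
E
```

```text
tcp [ 0.0202 -0.0027] 0.0589 F(pedal) [ 3.72  1.63 -2.88] yaw -8.44 gap 0.0297 t 37.3583
tcp [ 0.019  -0.0033] 0.0586 F(pedal) [-0.47  0.11 -0.92] yaw -8.45 gap 0.0556 t 37.7333
tcp [ 0.0996 -0.0027] 0.1699 F(pedal) [ 0.23 -0.38 -0.73] yaw -8.43 gap 0.0561 t 39.6
```

View pics/w10.png

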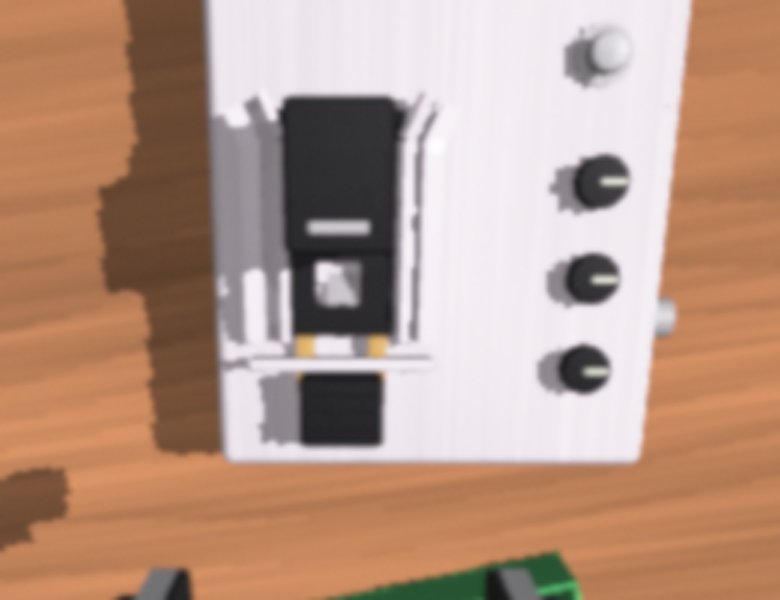

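View pics/t10.png

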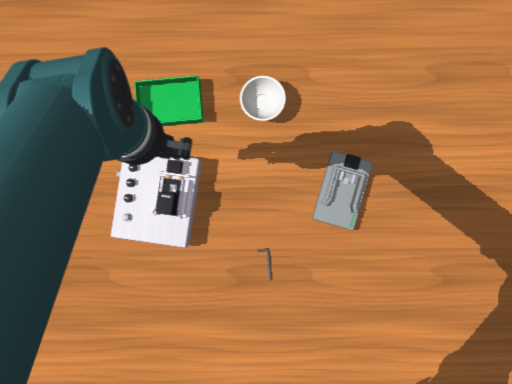

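View pics/s10.png

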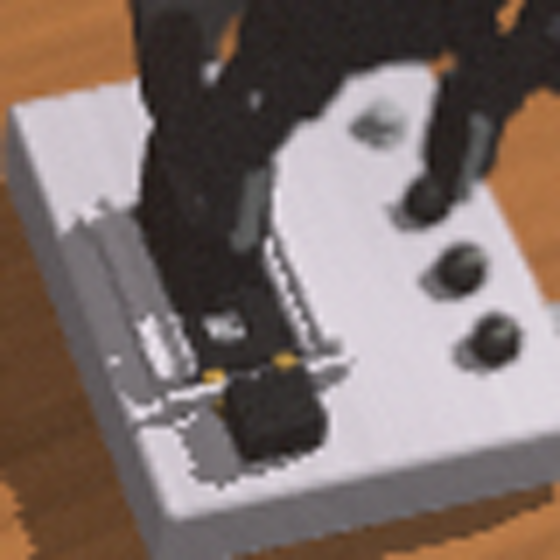

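```bash
python3 - <<'E'
from h import *
c=dict(np.load("w10.npz"))
m=lambda p:(np.array(p)+.5)/3-.5+np.array((140,40))
W=px2w(c,m([(293,334),(393,334)]),.048);print("front edge top",[PE.l(q) for q in W])
W=px2w(c,m([(285,100),(392,100)]),.090);print("block rear top",[PE.l(q) for q in W])
W=px2w(c,m([(225,462),(640,462)]),.042);print("pedal far edge (.111)",[PE.l(q) for q in W])
W=px2w(c,m([(305,337),(377,337)]),.046);print("pin vis",[PE.l(q) for q in W])
c=dict(np.load("w5.npz"))
W=px2w(c,m([(305,361),(383,361)]),.046);print("pin tip free",[PE.l(q) for q in W])
W=px2w(c,m([(305,392)]),.052);print("wall w5",[PE.l(q) for q in W])
E
python3 - <<'E'
import cv2
f=cv2.imread("pics/w10.png")
cv2.imwrite("pics/w10z.png",cv2.resize(f[240:390,230:440],None,fx=3.5,fy=3.5,interpolation=cv2.INTER_CUBIC))
E
```

```text
front edge top [array([ 0.0627, -0.0188]), array([0.0627, 0.0144])]
block rear top [array([-0.0032, -0.0175]), array([-0.0032,  0.01  ])]
pedal far edge (.111) [array([ 0.109, -0.044]), array([0.1088, 0.1036])]
pin vis [array([ 0.064 , -0.0149]), array([0.0639, 0.0092])]
pin tip free [array([ 0.0611, -0.015 ]), array([0.0612, 0.0095])]
wall w5 [array([ 0.0698, -0.0148])]
```

View pics/w10z.png

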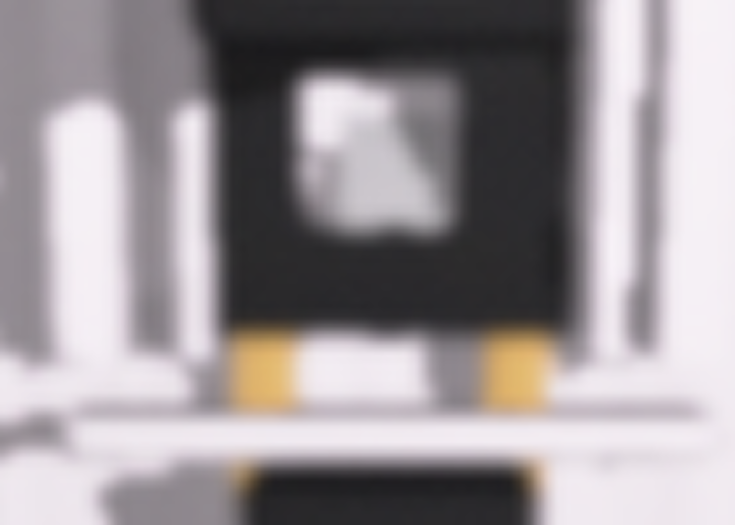

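```bash
python3 - <<'E'
from h import *
env.hold(.3)
print(status.get_wrist_force(),status.get_t())
ticket.close_job()
print(status.get_t())
E
```

```text
[-0.9273006  -0.47798365 -0.13718625] 39.9
the job is handed in; nothing more can be done
the job is handed in; nothing more can be done
```

The pack is in the pedal's bay, latched and released, and I handed the job in at about 39.9 s of the 64 s allowed. No verdict was reported.

**What I did:**
- I pressed the cradle's catch until the pack popped forward, gripped the block and drew it out with almost no resistance.
- I set the pack on the pedal's apron and slid it in at the bay's real centre line, about 2.8 mm to the side of nominal.
- It stalled right at the contact pins, because pushing forward also pressed the pack down onto the bay floor. I eased the push, raised the tool slightly to cancel that, and pushed again with at most about 14 N until it moved home.

**Last checks:**
- **Latched:** the pack stayed put under a 6 N pull back, and after I let go.
- **In the pictures:** the catch nose sits in the slot against the bar. The pack's front is about 1.5–2 mm past where the pin tips were when free, so the pins appear to be about 2 mm in.
- **Position:** the pack's origin is about 28 mm past the nominal rail start and about 2–3 mm to the side.
- **Surroundings:** the gripper is clear of everything. In the top view the bowl, tray and hex key have not visibly moved.

**Disagreement:** camera and arm positions differed by a few millimetres. The pins met the pack about 4 mm later than I had estimated from the picture, so I relied on force for the final push. I could not read the pin travel directly.

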